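Power up the opened receiver and feel its heat sink

TASK

The lid is off this receiver. With closed fingertips, gently press its long bar-shaped key (not the two round ones) all the way down and let it spring back up; then touch the top of the finned heat sink lightly and rest there for about a second, as if feeling whether it warms, and finally raise the hand well clear above the set. Touch nothing else in the set, do not grip or pull anything, and leave the things on the table where they are.

Things in the scene. Friction and masses are not known exactly. Their poses are not given: they have to be found in the camera images.
- chassis: Opened receiver: fixed grey steel tray, 260 (x) x 360 (y) mm, walls 34 mm high; origin: centre of its underside, on the table; its -x side faces the robot, turned up to 0.3 rad. Green board inside, top 12 mm up. At x = -75 mm a row of three keys 75 mm apart, in any order; at x = +45 mm a row of three metal parts 105 mm apart, in any order, with a capacitor between each two.
- key_bar_base: Fixed black housing of the long bar-shaped key, the one to press: 26 mm (x) x 50 mm (y) x 12 mm high. Origin: centre of its underside, on the board; z is up. The grey bar cap, 16 mm (x) x 40 mm (y), is centred over it, its flat top 22 mm above this origin when up (34 mm above the table). This body includes the cap.
- key_bar (a joint): Travel of the bar key's cap straight down, m: 0 up, 0.004 fully down. A spring resists with about 1 N at first and 4 N at full travel, where it meets a hard stop; it springs back by itself.
- sink_base: Foot of the finned heat sink, the thing to touch: a fixed black frame 44 x 44 x 2 mm; origin: centre of its underside, on the board; z is up. Over it the bare aluminium heat sink, 42 x 42 mm, with five upright fins, top 31 mm above this origin (43 mm above the table). This body includes the sink.
- sink (a joint): Travel of the heat sink straight down on its spring clips, m: about 0 at rest, 0.005 pushed down to the stop, negative when pulled up. The clips give 1 mm for 2 N; about 10 N reaches the stop.
- can: Plain closed steel shielding can, 42 x 42 x 30 mm high, soldered on the board; leave alone. Its origin is the centre of its underside, on the board; z is up.
- transformer: Small transformer, 42 x 42 mm, 34 mm high, dark steel core with a copper winding, soldered on the board; leave alone. Its origin is the centre of its underside, on the board; z is up.
- caps: The two black upright capacitors, 16 mm across and 33 mm high (tops 45 mm above the table), soldered on the board; leave alone. They stand 52.5 mm to either side (-y, +y) of this origin, which lies between them on the board; z is up.
- key_a_base: Fixed black housing 26 x 26 x 12 mm high of a round-capped push key (grey cap 18 mm across, flat top 22 mm above this origin); one of the two keys to leave alone. Its origin is the centre of its underside, on the board; z is up.
- key_b_base: Fixed black housing 26 x 26 x 12 mm high of a round-capped push key (grey cap 18 mm across, flat top 22 mm above this origin); one of the two keys to leave alone. Its origin is the centre of its underside, on the board; z is up.
- cup: Loose small steel cup for screws, 28 mm across, 22 mm high, standing on the board between the two rows; leave alone. Origin: centre of its underside.
- dial: Loose black control knob pulled off the set, 24 mm across, 18 mm high, standing on the board between the two rows; leave alone. Origin: centre of its underside.
- meter: Loose yellow multimeter lying on the table, 150 x 75 x 46 mm, left of the set. Origin: centre of its underside.
- driver: Loose screwdriver lying on the table along its own x, up to 30 mm high, right of the set.
- spool: Loose grey wire spool standing on the table, 56 mm across, 42 mm high, right of the set. Origin: centre of its underside.
- jar: Loose amber jar, 60 mm across, 80 mm high, on the table left of the set. Origin: centre of its underside.
- mug: Loose steel mug, 76 mm across, 90 mm high, on the table left of the set. Origin: centre of its underside.

How it is judged:
By the outcome, as a careful person would: the job done as asked, in the order asked, and still so for the second after the job is handed in, with the robot touching nothing.
It also fails if it takes over 43 s, if anything falls off the work surface, if the arm or the gripper's body presses on something with over 40 N, if the wrist force passes 120 N, or if a joint passes its speed limit or range.

ROBOT

A 6-joint arm with a two-finger parallel gripper is mounted at the origin on the work surface. World frame = base frame: x ahead of the robot, y to its left, z up, the work surface at z = 0. Lengths are in mm, angles in degrees, forces in N, time in s.
With the tool pointing down it reaches from about 300 to 850 mm from the base axis. Payload 4.2 kg.
Tool frame: the origin (TCP) lies between the finger pads; the fingertips stand 14 mm ahead of it and the grasp point (between the pads) lies 5 mm behind it (env.finger_overhang is the distance from the TCP to the fingertips, in mm); z points along the fingers, y is the line along which they close (so a half turn about z gives the same grasp; the last joint's range is limited). The gripper opens to 91 mm and grips with 3 to 60 N. Pads are 32 mm wide; open, the fingers measure 118 mm over their backs; the gripper's body (76 mm by 178 mm) begins 60 mm behind the grasp point.
Start: joints at [68.698, 18.312, 89.639, -0, 72.044, -1.146], TCP at [198.141, 539.798, 227.976] pointing down, gripper open.
Joint ranges: [-177.97, 177.97], [-48.28, 115.42], [12.27, 149.76], [-77.06, 257.06], [2.81, 150.46], [-146.56, 146.56]. Speed limits (degrees/s): [147.25, 147.25, 180, 180, 180, 180].

INTERFACE

Orientations are given as [roll, pitch, yaw] about the fixed x, y, z axes, in that order (R = Rz(yaw) Ry(pitch) Rx(roll)).
In Python, from workcell import status, cams, env, finder gives the robot as it stands.
- The arm moves only by the tool apply_moves, never from a script. Its argument "increments" is a list of rows, each a list of 7 numbers: the opening, from -1 (shut) to 1 (fully open), then the shift along the world's x, y, z in m, then the turn, a rotation vector about the world's x, y, z in degrees. In form: [[gripper, x, y, z, ax, ay, az], ...]. A call has 1 to 5 rows; each row shifts and turns the commanded pose from where the row before left it; what a row does not reach is not made up. A row lasts 1/12 s, in which the tool goes at most 41.7 mm and 7.16 degrees, less where a joint would pass 70% of its speed; a pose out of reach is approached as far as the arm can. A call with a gripper value outside its range is refused whole. The fingers move at their own pace and stop on an object; "newtons" is the grip in N (left out, the last holds). Time passes only in rows, so rows that do not move let the fingers close. It gives the time, the measured TCP pose, the force, the opening and the grip force at its end, in the units of the state.
- status.state(): the state, without advancing time (a new reading comes with each control period).
- cams.grab_frame(name): name is "scene" or "top" or "wrist"; returns a dict with "color" (400x640x3 uint8, red, green, blue), "intrinsics" (3x3 intrinsics, pixels), "k1" (the pictures are not rectified: a ray, as slopes to the right and down, at radius r is drawn at 1 + k1 r^2 times it, then the intrinsics apply), "R" (3x3) and "t" (3): a world point X has camera coordinates R X + t. Camera axes: x right, y down, z forward; pixel columns grow to the right and rows downward; lengths in mm; the calibration is good to about 2 mm. A picture is of the moment at which its call begins. There is no depth.
- env.job_done(): hands the job in; it is judged then, once.
Trained networks look in the newest picture that a camera, given by its name, has taken for a name from the list of things; names that differ only in an ending like _2 or _b are one class to them, and where a whole thing is asked for, a point or a joint stands for the part that bears it (a point fixed in the world has none). Each returns a list of dicts, best first, with "score" (0 to 1); they miss things now and then, are a little off and sometimes report something else, mostly with a low value. They report only what shows in the picture. A call takes as long as a camera call.
- finder.boxes_of(query, camera): "rect" ([left, top, width, height] in pixels, round what is visible of it).
- finder.trace(query, camera): "pixels" (400x640 bool, what is visible of it) and "rect" ([left, top, width, height] in pixels, round what is visible of it).
The state is a dict: "time_s": time; "qpos": joint angles; "qvel": joint speeds; "effort": joint torques, N m; "ee_pos": TCP position; "ee_rot": TCP orientation; "force": force on the tool from outside, world axes, zero at the start; "torque": the same for the moment, N m; "gripper_width": finger opening in mm; "gripper_force": force on a finger pad.
Only numpy, scipy, OpenCV 4.12 (cv2) and the standard library are available. Lean on these libraries where they do the work, as an engineer would, in place of code of your own. Each camera call takes 0.05 s, during which the arm holds its last target. There are 200 camera calls.

## Working session

There is one attempt and no reset: what is moved stays moved. The work goes in short steps, Python scripts to look and compute and a tool call to move; the robot and the scene stay as the last step left them, time stands still between calls to the robot, and variables do not carry over. Pictures are saved under pics/ and viewed, at most 10 in all, crops included, and the job is handed in when it is done.

Besides the shell and the picture viewer there is one more tool, called by a JSON object that holds its "fn" and its "kwargs", one argument or row to a line. apply_moves: Moves the arm, as the interface text tells. Its arguments: {"type":"object","properties":{"increments":{"type":"array","items":{"type":"array","items":{"type":"number"}}},"newtons":{"type":"number"}},"required":["increments"]}

```bash
mkdir -p pics; cat > h.py <<'E'
import numpy as np, cv2
from workcell import status, cams, env, finder
def ray(f,u,v):
    K=f["intrinsics"];d=np.array([(u-K[0][2])/K[0][0],(v-K[1][2])/K[1][1]]);s=d.copy()
    for _ in range(20): s=d/(1+f["k1"]*(s@s))
    R=np.array(f["R"]);return -R.T@np.array(f["t"]),R.T@np.array([s[0],s[1],1])
def at(f,u,v,z):
    c,d=ray(f,u,v);return c+d*(z-c[2])/d[2]
def proj(f,X):
    p=np.array(f["R"])@np.array(X,float)+np.array(f["t"]);s=p[:2]/p[2];s=s*(1+f["k1"]*(s@s))
    K=f["intrinsics"];return np.array([K[0][0]*s[0]+K[0][2],K[1][1]*s[1]+K[1][2]])
E
python3 - <<'E'
from h import *
f=cams.grab_frame("top"); cv2.imwrite("pics/top.png",f["color"][:,:,::-1])
c,d=ray(f,320,200);print(c,d,f["k1"])
for q,z in [("key_bar_base",34),("sink_base",43),("can",42),("transformer",46),("key_a_base",34),("caps",45),("cup",34),("dial",30),("chassis",34)]:
    for r in finder.boxes_of(q,"top")[:3]:
        l,t,w,h=r["rect"];print(q,round(r["score"],2),[round(x) for x in r["rect"]],at(f,l+w/2,t+h/2,z).round(0))
E
```

```text
[ 399.03179879  -26.38164713 1219.23310396] [ 0.0774488  0.0144394 -0.9969818] -0.09548679129194065
key_bar_base 0.73 [306, 193, 15, 10] [497.   9.  34.]
sink_base 0.7 [326, 143, 17, 18] [625. -52.  43.]
sink_base 0.55 [289, 148, 18, 15] [617.  50.  43.]
sink_base 0.19 [169, 268, 41, 33] [263. 361.  43.]
can 0.66 [360, 141, 22, 14] [ 635. -157.   42.]
transformer 0.65 [289, 148, 17, 20] [611.  51.  46.]
transformer 0.47 [267, 118, 140, 105] [573. -58.  46.]
key_a_base 0.57 [168, 270, 42, 32] [258. 366.  34.]
caps 0.49 [317, 148, 38, 11] [620. -58.  45.]
caps 0.15 [307, 192, 13, 10] [497.   8.  45.]
cup 0.43 [356, 168, 5, 10] [ 564. -119.   34.]
dial 0.4 [297, 180, 5, 4] [546.  49.  30.]
chassis 0.94 [267, 113, 141, 108] [582. -62.  34.]
```

View pics/top.png

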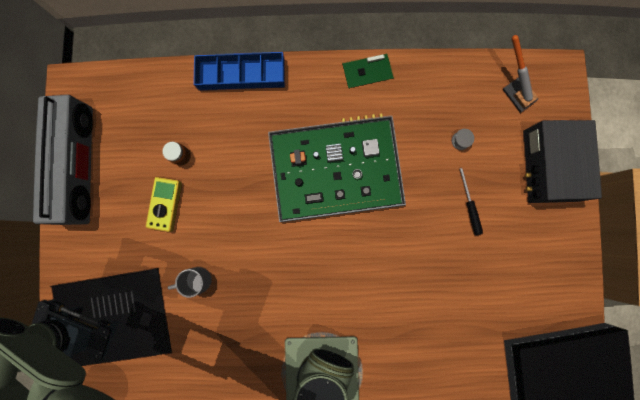

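The top view shows the set at about (270–405, 115–220). The bar key is at about (314,198), with the round keys at (340,194) and (366,190). The finned sink is at (334,152), between the transformer (298,157) and the can (371,147). The network agrees on the bar and the sink. Next I'll move over the set to use the wrist camera.

```bash
python3 - <<'E'
from h import *
s=status.state();print(s["time_s"],s["ee_pos"],s["ee_rot"],s["force"],s["gripper_width"])
f=cams.grab_frame("top")
a=at(f,314,198,34);b=at(f,366,190.5,34);print(a,b,np.degrees(np.arctan2(b[0]-a[0],a[1]-b[1])))
a=at(f,298,157,46);b=at(f,371,147,42);print(a,b,np.degrees(np.arctan2(b[0]-a[0],a[1]-b[1])),at(f,334,152,43))
w=cams.grab_frame("wrist");c,d=ray(w,320,200);print(c,d)
E
```

```text
0.5 [198.14725223 539.76877189 227.9397381 ] [1.79999146e+02 2.11676365e-03 1.59843309e+02] [ 0.25126188 -0.3880702  -1.32995942] 91.23419581633253
[497.17110682   7.58366988  34.        ] [ 514.91060831 -139.83394272   34.        ] 6.861695456662058
[613.18698157  49.85032462  46.        ] [ 637.68714267 -157.28730423   42.        ] 6.7455827721474515 [625.52640881 -51.99917094  43.        ]
[130.57999847 565.2215475  385.42772659] [ 0.24887459 -0.09460134 -0.96397139]
```

{"fn": "apply_moves", "kwargs": {
  "increments": [
    [-1, 0.01, -0.035, 0.01, 0, 0, 0],
    [-1, 0.01, -0.035, 0.01, 0, 0, 0],
    [-1, 0.015, -0.037, 0.01, 0, 0, 0],
    [-1, 0.015, -0.037, 0.01, 0, 0, 0],
    [-1, 0.015, -0.037, 0, 0, 0, 0]
  ],
  "newtons": 5
}}

```text
time_s: 1.02
ee_pos: [263.9, 358.0, 269.9]
ee_rot: [179.8, 0.1, 159.9]
force: [1.5, 1.2, 0.2]
gripper_width: 61.1
gripper_force: 0.0
```

{"fn": "apply_moves", "kwargs": {
  "increments": [
    [-1, 0.024, -0.032, 0, 0, 0, 2.7],
    [-1, 0.024, -0.032, 0, 0, 0, 2.7],
    [-1, 0.024, -0.032, 0, 0, 0, 2.7],
    [-1, 0.024, -0.032, 0, 0, 0, 2.7],
    [-1, 0.024, -0.032, 0, 0, 0, 2.7]
  ]
}}

```text
time_s: 1.43
ee_pos: [383.9, 197.1, 268.4]
ee_rot: [180.0, 0.1, 173.5]
force: [1.3, 0.5, 0.0]
gripper_width: 27.2
gripper_force: 0.0
```

{"fn": "apply_moves", "kwargs": {
  "increments": [
    [-1, 0.024, -0.032, 0, 0, 0, 2.7],
    [-1, 0.024, -0.032, 0, 0, 0, 2.7],
    [-1, 0.024, -0.032, 0, 0, 0, 2.7],
    [-1, 0.024, -0.032, 0, 0, 0, 2.7],
    [-1, 0.024, -0.032, 0, 0, 0, 2.7]
  ]
}}

```text
time_s: 1.85
ee_pos: [504.0, 36.9, 268.2]
ee_rot: [180.0, 0.0, -173.0]
force: [0.9, 0.8, 0.9]
gripper_width: 0.5
gripper_force: 0.0
```

{"fn": "apply_moves", "kwargs": {
  "increments": [
    [-1, 0.01, -0.03, -0.01, 0, 0, 0],
    [-1, 0.01, -0.02, -0.01, 0, 0, 0],
    [-1, 0, 0, 0, 0, 0, 0],
    [-1, 0, 0, 0, 0, 0, 0],
    [-1, 0, 0, 0, 0, 0, 0]
  ]
}}

```text
time_s: 2.27
ee_pos: [522.9, -10.7, 248.2]
ee_rot: [180.0, 0.0, -173.2]
force: [0.2, 0.6, 0.4]
gripper_width: 0.3
gripper_force: 0.0
```

```bash
python3 - <<'E'
from h import *
s=status.state();print(s["time_s"],s["ee_pos"],s["ee_rot"],s["force"],s["gripper_width"])
f=cams.grab_frame("wrist"); cv2.imwrite("pics/w1.png",f["color"][:,:,::-1])
print(ray(f,320,200))
for q,z in [("key_bar_base",34),("sink_base",43),("can",42),("transformer",46),("key_a_base",34),("cup",34),("dial",30)]:
    for r in finder.boxes_of(q,"wrist")[:2]:
        l,t,w,h=r["rect"];print(q,round(r["score"],2),[round(x) for x in r["rect"]],at(f,l+w/2,t+h/2,z).round(1))
E
```

```text
2.2667 [522.92825084 -10.70671369 248.21248846] [ 1.79961922e+02  6.17105539e-04 -1.73161320e+02] [0.23172573 0.62162099 0.35982672] 0.2587632463618612
(array([451.49760652, -18.64853454, 405.66608435]), array([ 0.26479111,  0.0290903 , -0.96393373]))
key_bar_base 0.63 [322, 144, 39, 24] [498.   11.7  34. ]
sink_base 0.33 [617, 0, 23, 36] [311.3 297.2  43. ]
can 0.66 [176, 232, 41, 26] [ 625.9 -151.3   42. ]
can 0.59 [612, 179, 24, 69] [524.2 368.4  42. ]
transformer 0.71 [204, 145, 26, 21] [ 512.4 -128.8   46. ]
transformer 0.7 [358, 186, 23, 23] [540.3  48.2  46. ]
key_a_base 0.57 [265, 143, 28, 22] [504.5 -60.9  34. ]
cup 0.84 [222, 187, 22, 24] [ 564.5 -111.8   34. ]
dial 0.7 [359, 186, 22, 21] [543.2  51.9  30. ]
```

View pics/w1.png

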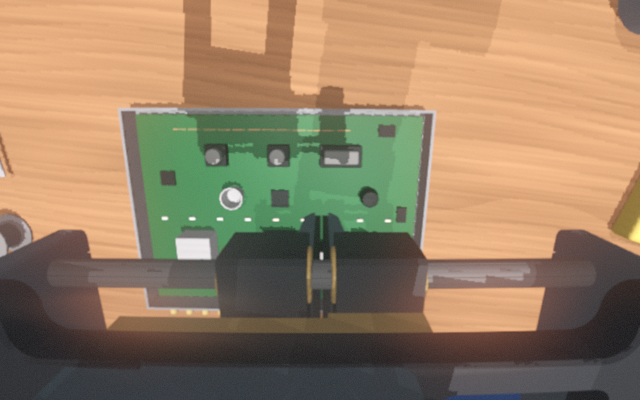

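The wrist view shows the bar key at (341,155) and the round keys at (277,155) and (214,155). The cup is at (231,198), the knob at (370,198) and the can at (195,247); the gripper hides the sink. I'll fit the chassis pose from both cameras.

```bash
python3 - <<'E'
from h import *
from scipy.optimize import least_squares
T=cams.grab_frame("top");W=cams.grab_frame("wrist")
for n,f in (("T",T),("W",W)):
    g=f["color"][:,:,::-1]; c=g[105:230,260:415] if n=="T" else g[95:265,110:445]
    cv2.imwrite(f"pics/c{n}.png",cv2.resize(c,None,fx=5 if n=="T" else 2.3,fy=5 if n=="T" else 2.3,interpolation=cv2.INTER_CUBIC)[:600,:800])
P={"W":[(W,(341,155),(-75,75,34)),(W,(277,155),(-75,0,34)),(W,(214,154.5),(-75,-75,34)),(W,(195,246),(45,-105,42)),(W,(122,109),(-130,-180,34)),(W,(434,111),(-130,180,34))],
"T":[(T,(314,198),(-75,75,34)),(T,(340,194),(-75,0,34)),(T,(366,190.5),(-75,-75,34)),(T,(334,152),(45,0,43)),(T,(371,147),(45,-105,42)),(T,(298,157),(45,105,46))]}
for k,L in {**P,"both":P["W"]+P["T"]}.items():
    def w(p,q):
        c,s=np.cos(p[2]),np.sin(p[2]);return np.array([p[0]+c*q[0]-s*q[1],p[1]+s*q[0]+c*q[1],q[2]])
    L2=[(at(f,*uv,q[2])[:2],q) for f,uv,q in L]
    r=least_squares(lambda p:np.ravel([w(p,q)[:2]-x for x,q in L2]),[585,-58,.12],x_scale=[1,1,.01])
    p=r.x;print(k,p[:2].round(1),np.degrees(p[2]).round(2),"bar",w(p,(-75,75,34)).round(1),"sink",w(p,(45,0,43)).round(1));print(r.fun.reshape(-1,2).round(1).tolist())
E
```

```text
W [580.3 -55. ] 5.92 bar [498.   11.9  34. ] sink [625.1 -50.3  43. ]
[[0.7, 1.8], [-0.4, 0.8], [-0.6, -0.9], [7.7, -1.2], [-4.6, -3.7], [-2.9, 3.2]]
T [580.8 -57.9] 6.56 bar [497.7   8.   34. ] sink [625.5 -52.8  43. ]
[[0.5, 0.5], [-0.5, -0.4], [-0.1, -1.2], [-0.0, -0.8], [-0.2, 0.2], [0.3, 1.7]]
both [580.6 -56.5] 5.94 bar [498.2  10.3  34. ] sink [625.3 -51.9  43. ]
[[0.9, 0.2], [-0.1, -0.8], [-0.3, -2.4], [8.0, -2.7], [-4.3, -5.2], [-2.7, 1.6], [1.0, 2.7], [-0.8, 1.8], [-1.2, 1.0], [-0.2, 0.1], [-1.5, 1.0], [1.3, 2.7]]
```

View pics/cT.png

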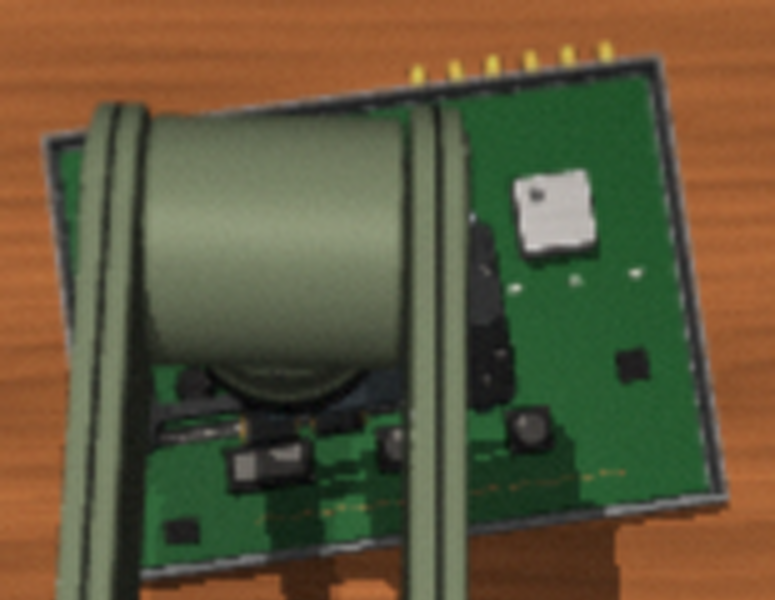

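View pics/cW.png

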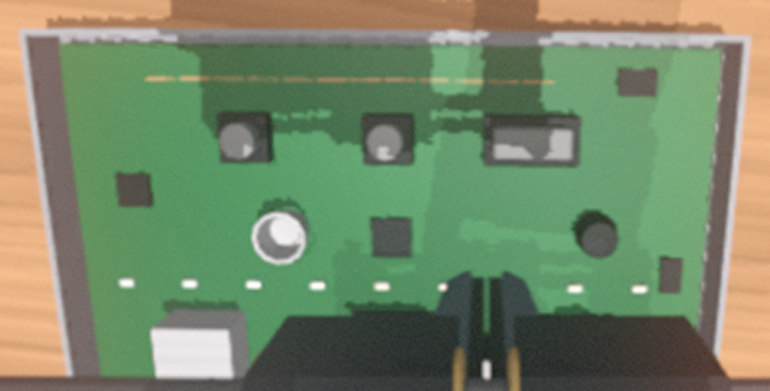

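{"fn": "apply_moves", "kwargs": {
  "increments": [
    [-1, -0.008, 0.007, -0.03, 0, 0, 0],
    [-1, -0.008, 0.007, -0.034, 0, 0, 0],
    [-1, -0.008, 0.007, -0.034, 0, 0, 0],
    [-1, 0, 0, -0.03, 0, 0, 0],
    [-1, 0, 0, -0.025, 0, 0, 0]
  ]
}}

```text
time_s: 3.18
ee_pos: [497.8, 10.2, 93.2]
ee_rot: [180.0, -0.1, -173.1]
force: [0.6, 0.3, -0.6]
gripper_width: 0.2
gripper_force: 0.0
```

{"fn": "apply_moves", "kwargs": {
  "increments": [
    [-1, 0, 0, -0.02, 0, 0, 0],
    [-1, 0, 0, 0, 0, 0, 0],
    [-1, 0, 0, 0, 0, 0, 0]
  ]
}}

```text
time_s: 3.43
ee_pos: [498.8, 9.8, 74.6]
ee_rot: [180.0, -0.1, -173.2]
force: [0.8, -0.3, -0.2]
gripper_width: 0.4
gripper_force: 0.0
```

```bash
python3 - <<'E'
from h import *
s=status.state();print(s["time_s"],s["ee_pos"],s["ee_rot"],s["force"],s["gripper_width"])
f=cams.grab_frame("wrist");g=f["color"][:,:,::-1].copy()
cv2.imwrite("pics/w2.png",g)
p=s["ee_pos"];print("tip",proj(f,[p[0],p[1],p[2]-14]),"bar pred",[proj(f,[x,y,34]).round() for x,y in [(499,10),(497,30),(501,-10)]])
for q in ["key_bar_base","sink_base"]:
    for r in finder.boxes_of(q,"wrist")[:2]: print(q,r)
E
```

```text
3.4333 [498.79058156   9.81636455  74.5652087 ] [ 1.79982110e+02 -1.11186250e-01 -1.73155191e+02] [ 0.81179963 -0.30895621 -0.21552006] 0.4062263243937934
tip [319.84809175 241.22210314] bar pred [array([320., 226.]), array([351., 226.]), array([289., 225.])]
key_bar_base {'rect': [286.6, 198.5, 72.5, 38.7], 'score': 0.77}
```

View pics/w2.png

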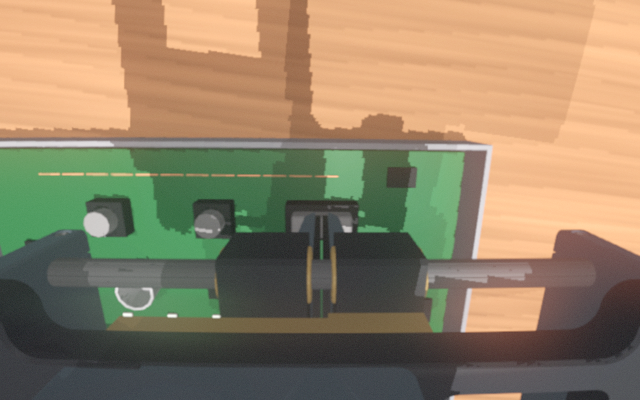

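The fingertips sit centred over the bar: its housing spans columns 286–358 and the cap's near edge is at row 212, both within about 1 mm of the prediction. Next is a slow press.

{"fn": "apply_moves", "kwargs": {
  "increments": [
    [-1, 0, 0.001, -0.009, 0, 0, 0],
    [-1, 0, 0, -0.008, 0, 0, 0],
    [-1, 0, 0, -0.004, 0, 0, 0],
    [-1, 0, 0, 0, 0, 0, 0],
    [-1, 0, 0, 0, 0, 0, 0]
  ]
}}

```text
time_s: 4.0
ee_pos: [498.9, 10.8, 53.6]
ee_rot: [180.0, -0.1, -173.2]
force: [0.1, -0.6, 0.1]
gripper_width: 0.5
gripper_force: 0.0
```

{"fn": "apply_moves", "kwargs": {
  "increments": [
    [-1, 0, 0, -0.002, 0, 0, 0],
    [-1, 0, 0, -0.002, 0, 0, 0],
    [-1, 0, 0, -0.001, 0, 0, 0],
    [-1, 0, 0, 0, 0, 0, 0],
    [-1, 0, 0, 0, 0, 0, 0]
  ]
}}

```text
time_s: 4.42
ee_pos: [499.1, 10.8, 49.0]
ee_rot: [180.0, -0.0, -173.2]
force: [0.2, 0.4, 0.3]
gripper_width: 0.3
gripper_force: 0.0
```

{"fn": "apply_moves", "kwargs": {
  "increments": [
    [-1, 0, 0, -0.001, 0, 0, 0],
    [-1, 0, 0, -0.001, 0, 0, 0],
    [-1, 0, 0, 0, 0, 0, 0],
    [-1, 0, 0, 0, 0, 0, 0]
  ]
}}

```text
time_s: 4.75
ee_pos: [499.3, 10.8, 47.1]
ee_rot: [180.0, 0.0, -173.2]
force: [0.5, 0.8, 1.5]
gripper_width: 0.4
gripper_force: 0.9
```

Contact came at about 47–48 mm, as expected.

{"fn": "apply_moves", "kwargs": {
  "increments": [
    [-1, 0, 0, -0.001, 0, 0, 0],
    [-1, 0, 0, -0.001, 0, 0, 0],
    [-1, 0, 0, 0, 0, 0, 0],
    [-1, 0, 0, 0, 0, 0, 0]
  ]
}}

```text
time_s: 5.08
ee_pos: [499.3, 10.8, 45.1]
ee_rot: [180.0, 0.0, -173.2]
force: [-0.0, -0.1, 3.5]
gripper_width: 0.7
gripper_force: 1.6
```

{"fn": "apply_moves", "kwargs": {
  "increments": [
    [-1, 0, 0, -0.001, 0, 0, 0],
    [-1, 0, 0, 0, 0, 0, 0],
    [-1, 0, 0, 0, 0, 0, 0]
  ]
}}

```text
time_s: 5.33
ee_pos: [499.4, 10.8, 44.3]
ee_rot: [180.0, 0.0, -173.2]
force: [0.1, 0.2, 4.8]
gripper_width: 0.7
gripper_force: 2.5
```

{"fn": "apply_moves", "kwargs": {
  "increments": [
    [-1, 0, 0, -0.0005, 0, 0, 0],
    [-1, 0, 0, 0, 0, 0, 0],
    [-1, 0, 0, 0, 0, 0, 0]
  ]
}}

```text
time_s: 5.58
ee_pos: [499.4, 10.8, 44.2]
ee_rot: [-180.0, 0.0, -173.2]
force: [-1.1, -0.2, 8.5]
gripper_width: 0.5
gripper_force: 4.2
```

The key hit its hard stop: the tool stopped moving and the force rose to 8.5 N. I'll raise, then move over the sink.

{"fn": "apply_moves", "kwargs": {
  "increments": [
    [-1, 0, 0, 0.002, 0, 0, 0],
    [-1, 0, 0, 0.003, 0, 0, 0],
    [-1, 0, 0, 0.01, 0, 0, 0],
    [-1, 0, 0, 0.015, 0, 0, 0],
    [-1, 0, 0, 0.015, 0, 0, 0]
  ]
}}

```text
time_s: 6.0
ee_pos: [498.3, 10.8, 88.8]
ee_rot: [180.0, -0.1, -173.2]
force: [0.7, 0.6, -0.3]
gripper_width: 0.5
gripper_force: 0.0
```

{"fn": "apply_moves", "kwargs": {
  "increments": [
    [-1, 0.02, -0.01, 0.005, 0, 0, 0],
    [-1, 0.028, -0.014, 0, 0, 0, 0],
    [-1, 0.03, -0.015, 0, 0, 0, 0],
    [-1, 0.028, -0.014, 0, 0, 0, 0],
    [-1, 0.02, -0.01, 0, 0, 0, 0]
  ]
}}

```text
time_s: 6.42
ee_pos: [627.2, -53.4, 93.9]
ee_rot: [-180.0, 0.1, -173.2]
force: [0.6, 0.4, -0.2]
gripper_width: 0.4
gripper_force: 0.0
```

{"fn": "apply_moves", "kwargs": {
  "increments": [
    [-1, 0, 0, 0, 0, 0, 0],
    [-1, 0, 0, 0, 0, 0, 0]
  ]
}}

```text
time_s: 6.58
ee_pos: [625.1, -52.6, 93.0]
ee_rot: [180.0, -0.1, -173.2]
force: [-1.3, 0.2, -0.8]
gripper_width: 0.2
gripper_force: 0.0
```

```bash
python3 - <<'E'
from h import *
s=status.state();p=s["ee_pos"];print(s["time_s"],p,s["force"])
f=cams.grab_frame("wrist");g=f["color"][:,:,::-1].copy()
sc=cams.grab_frame("scene")
print([proj(f,q).round() for q in [(625.5,-52,43),(614,26,34),(499,10,34)]],proj(sc,[p[0],p[1],p[2]-14]),proj(sc,[625.5,-52,43]))
u,v=proj(sc,[625.5,-52,43]).astype(int);c=sc["color"][max(0,v-70):v+70,max(0,u-100):u+100,::-1]
c=cv2.resize(c,(600,int(600*c.shape[0]/c.shape[1])))
cv2.imwrite("pics/w3.png",g);cv2.imwrite("pics/s3.png",c)
for cam in("wrist","scene"):
  for r in finder.boxes_of("sink_base",cam)[:2]: print(cam,r)
E
```

```text
6.5833 [625.14599427 -52.61173356  93.04356576] [-1.29212591  0.17532641 -0.78334946]
[array([321., 221.]), array([432., 214.]), array([443.,  37.])] [307.18818367 233.19677302] [307.88060179 244.16141918]
wrist {'rect': [293.6, 184.5, 61.4, 47.9], 'score': 0.59}
wrist {'rect': [430.8, 187.1, 73.1, 66.1], 'score': 0.35}
scene {'rect': [298.5, 238.2, 20.3, 22.9], 'score': 0.67}
```

View pics/w3.png

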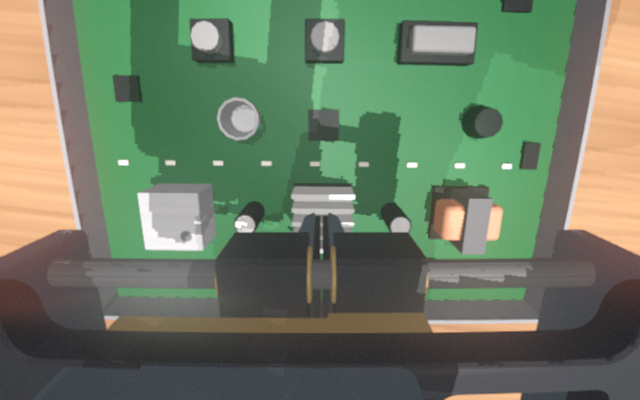

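View pics/s3.png

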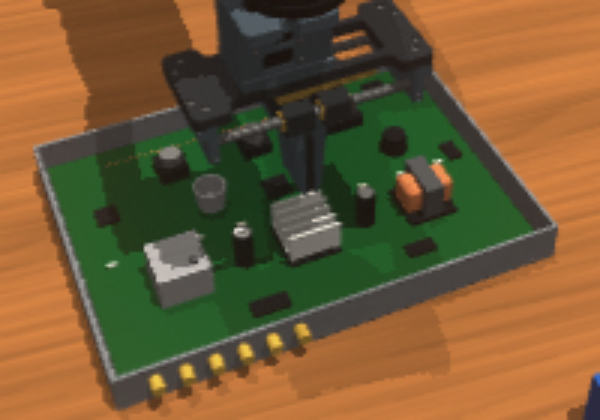

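The bar is back up in the wrist view at (443,38). The sink is centred at column 323, within about 1 mm of the prediction, and the capacitors at (250,217) and (397,218) are clear of the fingers. Next is a light touch.

{"fn": "apply_moves", "kwargs": {
  "increments": [
    [-1, 0, 0.0005, -0.012, 0, 0, 0],
    [-1, 0, 0, -0.012, 0, 0, 0],
    [-1, 0, 0, -0.005, 0, 0, 0],
    [-1, 0, 0, -0.002, 0, 0, 0],
    [-1, 0, 0, 0, 0, 0, 0]
  ]
}}

```text
time_s: 7.2
ee_pos: [624.5, -51.4, 62.3]
ee_rot: [180.0, -0.1, -173.1]
force: [0.1, 0.3, -0.3]
gripper_width: 0.5
gripper_force: 0.0
```

{"fn": "apply_moves", "kwargs": {
  "increments": [
    [-1, 0, 0, -0.001, 0, 0, 0],
    [-1, 0, 0, -0.001, 0, 0, 0],
    [-1, 0, 0, 0, 0, 0, 0],
    [-1, 0, 0, 0, 0, 0, 0]
  ]
}}

```text
time_s: 7.53
ee_pos: [625.3, -51.7, 60.8]
ee_rot: [-180.0, 0.0, -173.2]
force: [0.4, -1.2, 0.0]
gripper_width: 0.6
gripper_force: 0.0
```

{"fn": "apply_moves", "kwargs": {
  "increments": [
    [-1, 0, 0, -0.001, 0, 0, 0],
    [-1, 0, 0, -0.001, 0, 0, 0],
    [-1, 0, 0, -0.001, 0, 0, 0],
    [-1, 0, 0, 0, 0, 0, 0],
    [-1, 0, 0, 0, 0, 0, 0]
  ]
}}

```text
time_s: 7.95
ee_pos: [625.1, -51.7, 57.4]
ee_rot: [180.0, -0.0, -173.2]
force: [0.9, -0.3, -0.6]
gripper_width: 0.7
gripper_force: 0.0
```

{"fn": "apply_moves", "kwargs": {
  "increments": [
    [-1, 0, 0, -0.0005, 0, 0, 0],
    [-1, 0, 0, 0, 0, 0, 0],
    [-1, 0, 0, 0, 0, 0, 0]
  ]
}}

```text
time_s: 8.2
ee_pos: [625.2, -51.7, 57.1]
ee_rot: [180.0, 0.0, -173.2]
force: [0.2, 0.2, 1.3]
gripper_width: 0.2
gripper_force: 0.3
```

{"fn": "apply_moves", "kwargs": {
  "increments": [
    [-1, 0, 0, -0.0005, 0, 0, 0],
    [-1, 0, 0, 0, 0, 0, 0],
    [-1, 0, 0, 0, 0, 0, 0]
  ]
}}

```text
time_s: 8.45
ee_pos: [625.2, -51.7, 56.6]
ee_rot: [180.0, 0.0, -173.2]
force: [-1.4, -0.2, 1.3]
gripper_width: 0.7
gripper_force: 0.7
```

Light contact, about 1.3 N. I'll rest here for about a second.

{"fn": "apply_moves", "kwargs": {
  "increments": [
    [-1, 0, 0, 0, 0, 0, 0],
    [-1, 0, 0, 0, 0, 0, 0],
    [-1, 0, 0, 0, 0, 0, 0],
    [-1, 0, 0, 0, 0, 0, 0],
    [-1, 0, 0, 0, 0, 0, 0]
  ]
}}

```text
time_s: 8.87
ee_pos: [625.2, -51.7, 56.6]
ee_rot: [180.0, 0.0, -173.2]
force: [-0.4, -0.2, 1.9]
gripper_width: 0.3
gripper_force: 0.8
```

{"fn": "apply_moves", "kwargs": {
  "increments": [
    [-1, 0, 0, 0, 0, 0, 0],
    [-1, 0, 0, 0, 0, 0, 0],
    [-1, 0, 0, 0, 0, 0, 0],
    [-1, 0, 0, 0, 0, 0, 0],
    [-1, 0, 0, 0, 0, 0, 0]
  ]
}}

```text
time_s: 9.28
ee_pos: [625.2, -51.7, 56.5]
ee_rot: [180.0, 0.0, -173.2]
force: [-0.6, -0.2, 1.0]
gripper_width: 0.4
gripper_force: 0.8
```

{"fn": "apply_moves", "kwargs": {
  "increments": [
    [-1, 0, 0, 0.002, 0, 0, 0],
    [-1, 0, 0, 0.01, 0, 0, 0],
    [-1, 0, 0, 0.025, 0, 0, 0],
    [-1, 0, 0, 0.035, 0, 0, 0],
    [-1, 0, 0, 0.035, 0, 0, 0]
  ]
}}

```text
time_s: 9.7
ee_pos: [624.4, -51.6, 164.4]
ee_rot: [180.0, -0.1, -173.2]
force: [0.9, 0.4, 0.2]
gripper_width: 0.3
gripper_force: 0.0
```

{"fn": "apply_moves", "kwargs": {
  "increments": [
    [-1, 0, 0, 0.035, 0, 0, 0],
    [-1, 0, 0, 0.035, 0, 0, 0],
    [-1, 0, 0, 0.025, 0, 0, 0],
    [-1, 0, 0, 0, 0, 0, 0],
    [-1, 0, 0, 0, 0, 0, 0]
  ]
}}

```text
time_s: 10.12
ee_pos: [625.7, -51.7, 260.9]
ee_rot: [-180.0, 0.2, -173.2]
force: [-0.9, -0.1, -0.7]
gripper_width: 0.1
gripper_force: 0.0
```

```bash
python3 -c "
from h import *
print(env.job_done())"
```

```text
the job is handed in; nothing more can be done
None
```

I pressed the bar key down to its stop and it sprang back. I then touched the heat sink at about 1–2 N for about a second and raised the hand about 200 mm above it. The job is handed in at about 10 s of the 43 s allowed; it returned no verdict.

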